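# Lay out a cupboard door's frame parts round their panel

## Robot

A 6-joint arm with a two-finger parallel gripper is mounted at the origin on the work surface. World frame = base frame: x ahead of the robot, y to its left, z up, the work surface at z = 0. Lengths are in m, angles in degrees, forces in N, time in s.
With the tool pointing down it reaches from about 0.15 to 0.775 m from the base axis. Payload 6.1 kg.
Tool frame: the origin (TCP) lies between the finger pads; the fingertips stand 14 mm ahead of it and the grasp point (between the pads) lies 5 mm behind it; z points along the fingers, y is the direction in which the jaws open and shut (so a half turn about z gives the same grasp; the last joint's range is limited). The gripper opens to 85 mm and grips with 20 to 120 N. Pads are 22 mm wide; open, the fingers measure 114 mm over their backs; the gripper's body (76 mm by 85 mm) begins 54 mm behind the grasp point. The pads swing forward as they close: fully open they stand 13 mm farther back than shut.
Start: joints at [77.006, 7.208, -2.269, 80.523, 0, 90], TCP at [0.118, 0.512, 0.245] pointing down, gripper open.
Joint ranges: [-155.77, 155.77], [-54.66, 111.73], [-72.52, 77.12], [-102.08, 115.82], [-83.92, 84.16], [-180, 180]. Speed limits (degrees/s): [136.94, 136.94, 172.46, 180, 180, 180].

## Interface

Orientations are given as a 3x3 rotation matrix whose columns are the frame's x, y, z axes.
In Python, from bench import bot, optics, hand_in gives the robot as it stands.
- The arm moves only by the shell command python3 -m crank 'ROWS' [FORCE]. ROWS is JSON, a list that holds one entry, the list of rows, each a list of 5 numbers: the finger opening in m, from 0 to 0.0854, then the shift along the world's x, y, z in m, then the turn about the world's z in degrees. In form: [[[jaw, tx, ty, tz, turn], ...]]. A call has 1 to 8 rows; each row shifts and turns the commanded pose from where the row before left it; what a row does not reach is not made up. A row lasts 1/10 s, in which the tool goes at most 50 mm and 8.59 degrees, less where a joint would pass 70% of its speed; a pose out of reach is approached as far as the arm can. A call is refused whole if a number of a shift passes 0.05 or a number of a turn 8.59, either way. A call with a gripper value outside its range is refused whole. The fingers move at their own pace and stop on an object; FORCE is the grip in N (left out, the last holds). Time passes only in rows, so rows that do not move let the fingers close. It gives the time, the measured TCP pose, the force and the opening at its end, in the units of the state.
- bot.get_state(): the state, without advancing time (a new reading comes with each control period).
- optics.get_image(name): name is "side" or "top"; returns a dict with "img" (480x640x3 uint8, red, green, blue), "K" (3x3 intrinsics, pixels), "extrinsics" (4x4, takes a point from camera to world coordinates). Camera axes: x right, y down, z forward; pixel columns grow to the right and rows downward; lengths in m; the calibration is good to about 2 mm. A picture is of the moment at which its call begins. There is no depth.
- hand_in(): hands the job in, once; it reports no verdict.
The state is a dict: "clock": time; "q": joint angles; "joint_vel": joint speeds; "joint_torque": joint torques, N m; "position": TCP position; "ee_rot": TCP orientation; "force": force on the tool from outside, world axes, zero at the start; "moment": the same for the moment, N m; "finger_gap": finger opening in m.
Only numpy, scipy, OpenCV 4.12 (cv2) and the standard library are available. Lean on these libraries where they do the work, as an engineer would, in place of code of your own. Each camera call takes 0.05 s, during which the arm holds its last target.

## Task

Lay out the four frame parts of the little cupboard door round its panel ready for glue-up, all flat on the bench and the same face up as now: taking the point of the pencilled triangle on the panel as the top of the door, the stile with the two hinge bores goes to the left of the panel, the plain stile to its right, the narrow rail above it and the wide rail below it. Each part runs parallel to its own edge of the panel and centred on it, grooved edge towards the panel, with a finger's breadth (about 15 mm) left between part and panel. Leave the panel where it lies and do not disturb the other things on the bench.

Things in the scene. Friction and masses are not known exactly. Their poses are not given: they have to be found in the camera images.
- panel: Loose flat panel of grey board, 138 (x) x 118 (y) x 6 mm thick, 90 g, with a pencilled black triangle on top. Origin: centre of underside. +x: door's top, where the triangle's point points (away from the robot within 0.2 rad); +y: door's left; z up. When a part is set down beside it, fingertips 9 to 12 mm above the bench pass over it.
- hinge_stile: Light-wood bar 220 (x) x 40 (y) x 22 mm high, 130 g, with two round 26 mm hinge bores, 9 mm deep, in the upper face 60 mm either side of the middle, nearer the +y edge. Origin: centre of underside. A 6 mm groove (7 to 13 mm up) runs in its -y edge. Laid out, its axes are parallel to the panel's. Starts flat, back up, axes within 0.5 rad of the panel's (no half turn needed).
- plain_stile: Light-wood bar 220 (x) x 40 (y) x 22 mm high, 135 g, no bores. Origin: centre of underside. A 6 mm groove (7 to 13 mm up) runs in its +y edge. Laid out, its axes are parallel to the panel's. Starts flat, back up, axes within 0.5 rad of the panel's (no half turn needed).
- narrow_rail: Short light-wood bar, 40 mm wide (x), 22 mm high, 100 mm long (y) plus a 9 mm stub tenon on each end (118 mm over all), 68 g. Origin: centre of underside. A 6 mm groove (7 to 13 mm up) runs in its -x edge. Laid out, its axes are parallel to the panel's. Starts flat, back up, axes within 0.5 rad of the panel's (no half turn needed).
- wide_rail: Like the narrow rail but 60 mm wide (x): 22 mm high, 100 mm long (y) plus a 9 mm stub tenon on each end (118 mm over all), 100 g. Origin: centre of underside. A 6 mm groove (7 to 13 mm up) runs in its +x edge. Laid out, its axes are parallel to the panel's. Starts flat, back up, axes within 0.5 rad of the panel's (no half turn needed).
- try_square: Bystander: try square lying flat beyond the panel, dark wooden stock 115 (x) x 30 x 18 mm, steel blade 150 mm long towards +y from the stock's +x end. Origin: under the middle of the stock.
- tape_measure: Bystander: yellow tape measure, 70 x 62 x 34 mm high. Origin: centre of its underside.
- sanding_block: Bystander: cork sanding block, 110 x 65 x 31 mm high. Origin: centre of its underside.
Mind the look-alikes: they are no part of the job. What is shaped like the narrow_rail but blue or orange is not meant.

How it is judged (in metres and radians):
At the end, for the whole second after the job is handed in: Hinge stile left, plain stile right, narrow rail above, wide rail below the panel (triangle up); each 5 to 25 mm from its panel edge, stiles centred within 15 mm, rails 10 mm, parallel within 0.12 rad, groove inwards, flat, back up, at rest; panel within 20 mm of its start (y of hinge_stile in the frame of panel between 0.084 and 0.104 m and x of hinge_stile in the frame of panel between -0.015 and 0.015 m and angle between the x axis of each of hinge_stile, plain_stile, narrow_rail, wide_rail and the x axis of panel, either way round below 0.12 rad and y of panel in the frame of hinge_stile below -0.05 m and angle between each of hinge_stile, plain_stile, narrow_rail, wide_rail's own z axis and vertical below 0.06 rad and height (world z) of each of hinge_stile, plain_stile, narrow_rail, wide_rail below 0.004 m and linear speed of each of hinge_stile, plain_stile, narrow_rail, wide_rail below 0.01 m/s and angular speed of each of hinge_stile, plain_stile, narrow_rail, wide_rail below 0.05 rad/s and y of plain_stile in the frame of panel between -0.104 and -0.084 m and x of plain_stile in the frame of panel between -0.015 and 0.015 m and y of panel in the frame of plain_stile above 0.05 m and x of narrow_rail in the frame of panel between 0.094 and 0.114 m and y of narrow_rail in the frame of panel between -0.01 and 0.01 m and x of panel in the frame of narrow_rail below -0.05 m and x of wide_rail in the frame of panel between -0.124 and -0.104 m and y of wide_rail in the frame of panel between -0.01 and 0.01 m and x of panel in the frame of wide_rail above 0.05 m and distance of panel from where it was at the start of the episode below 0.02 m and angle between panel's own z axis and vertical below 0.04 rad); the robot touches nothing.
It fails at once if the panel is pushed more than 20 mm out of its place (distance of panel from where it was at the start of the episode above 0.02 m).
It fails at once if the try square is moved more than 20 mm (distance of try_square from where it was at the start of the episode above 0.02 m).
It fails at once if the tape measure is moved more than 20 mm (distance of tape_measure from where it was at the start of the episode above 0.02 m).
It fails at once if the sanding block is moved more than 20 mm (distance of sanding_block from where it was at the start of the episode above 0.02 m).
It also fails if it takes over 102 s, if anything falls off the work surface, if the arm or the gripper's body presses on something with over 40 N, if the wrist force passes 120 N, or if a joint passes its speed limit or range.

## Working session

There is one attempt and no reset: what is moved stays moved. The work goes in short steps, Python scripts to look and compute and a shell command to move; the robot and the scene stay as the last step left them, time stands still between calls to the robot, and variables do not carry over. Pictures are saved under pics/ and viewed, and the job is handed in when it is done.

```bash
mkdir -p pics; ls; python3 - <<'E'
from bench import bot, optics
import cv2,numpy as np
s=bot.get_state(); print(s['clock'],s['position'],s['ee_rot'],s['finger_gap'],s['force'])
for n in('top','side'):
    d=optics.get_image(n); cv2.imwrite(f'pics/{n}0.png',d['img'][:,:,::-1]); print(n,d['K'],d['extrinsics'])
E
```

```text
pics
0.0 [0.11798425 0.51121324 0.24454518] [[-9.74383555e-01  2.24892411e-01 -3.00772419e-04]
 [ 2.24892609e-01  9.74382436e-01 -1.47762776e-03]
 [-3.92399067e-05 -1.50741768e-03 -9.99998863e-01]] 0.08527912015128572 [ 0.14800631 -0.11274166  0.43765043]
top [[447.91164682   0.         319.51679023]
 [  0.         447.91164682 235.19701475]
 [  0.           0.           1.        ]] [[-2.73647737e-02 -9.92406494e-01  1.19918801e-01  4.33075329e-01]
 [-9.99625455e-01  2.71257069e-02 -3.62575941e-03  1.11221149e-02]
 [ 3.45344934e-04 -1.19973104e-01 -9.92777082e-01  1.17718890e+00]
 [ 0.00000000e+00  0.00000000e+00  0.00000000e+00  1.00000000e+00]]
side [[503.09739685   0.         328.96560548]
 [  0.         503.09739685 241.19359982]
 [  0.           0.           1.        ]] [[-0.84391171 -0.43248143  0.31744737  0.24130258]
 [-0.53628328  0.66395453 -0.52111863  0.60926252]
 [ 0.01460351 -0.61001983 -0.79225157  0.91899606]
 [ 0.          0.          0.          1.        ]]
```

View pics/top0.png

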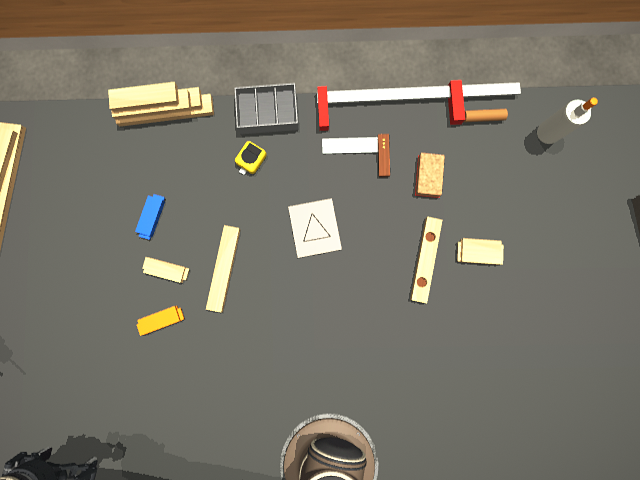

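View pics/side0.png

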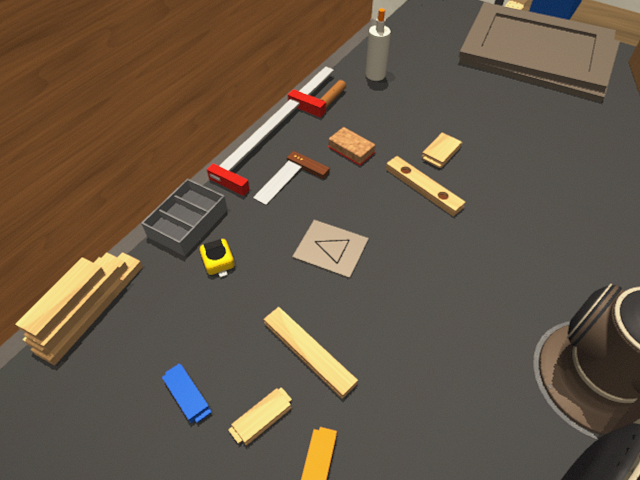

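Left in the top picture is +y, so it is the door's left.

Candidates in the top picture:
- **Hinge stile:** (427,260), with two bores.
- **Plain stile:** (223,269).
- **Narrow rail:** (165,270), wood. The look-alikes are blue (150,217) and orange (160,320).
- **Wide rail:** (480,252).
- **Not wanted:** wood stacks at (160,105) and (10,180).
- **Panel:** (315,228), triangle pointing up.

Next come close crops and a silhouette fit in both views.

```bash
cat > h.py <<'E'
import cv2,numpy as np
from scipy.optimize import minimize
S=4
DIM={'panel':(.138,.118,.006),'hinge_stile':(.22,.04,.022),'plain_stile':(.22,.04,.022),'narrow_rail':(.04,.1,.022),'wide_rail':(.06,.1,.022)}
def proj(d,P):
    T=np.linalg.inv(d['extrinsics']); c=P@T[:3,:3].T+T[:3,3]
    p=c@d['K'].T; return p[:,:2]/p[:,2:]
def box(x,y,a,dx,dy,z0,z1):
    c,s=np.cos(a),np.sin(a)
    return np.array([[x+c*u*dx/2-s*v*dy/2,y+s*u*dx/2+c*v*dy/2,z] for z in(z0,z1) for u in(-1,1) for v in(-1,1)])
def hulls(d,name,p):
    x,y,a,h=p; D=DIM[name]; L=[box(x,y,a,D[0],D[1],0,h)]
    if 'rail' in name: L.append(box(x,y,a,D[0]-.012,.118,.007+h-.022,.013+h-.022))
    return [cv2.convexHull(proj(d,b).astype(np.float32))[:,0] for b in L]
def seg(img,name,seed):
    hsv=cv2.cvtColor(img,cv2.COLOR_RGB2HSV).astype(int)
    big=cv2.resize(img,None,fx=S,fy=S,interpolation=cv2.INTER_CUBIC)
    hsv=cv2.cvtColor(big,cv2.COLOR_RGB2HSV).astype(int)
    if name=='panel': m=(hsv[...,2]>115)
    else: m=((hsv[...,2]>85)&(hsv[...,1]>50)&(hsv[...,0]<40))
    m=m.astype(np.uint8)
    n,lab=cv2.connectedComponents(m)
    sx,sy=int(seed[0]*S),int(seed[1]*S); w=lab[sy-12:sy+13,sx-12:sx+13]; w=w[w>0]
    k=np.bincount(w).argmax(); mm=(lab==k).astype(np.uint8)
    cs,_=cv2.findContours(mm,cv2.RETR_EXTERNAL,cv2.CHAIN_APPROX_NONE)
    out=np.zeros_like(mm); cv2.drawContours(out,[max(cs,key=cv2.contourArea)],-1,1,-1); return out
def render(hs,shape):
    m=np.zeros(shape,np.uint8)
    for h in hs: cv2.fillPoly(m,[np.round(((h+.5)*S-.5)*16).astype(np.int32)],1,shift=4)
    return m
def fit(views,name,p0,free_h=True):
    # views: list of (d,mask)
    crop=[]
    for d,m in views:
        ys,xs=np.nonzero(m); crop.append((max(ys.min()-60,0),ys.max()+60,max(xs.min()-60,0),xs.max()+60))
    def cost(q):
        p=[q[0]/100,q[1]/100,q[2]/10,q[3]/100 if free_h else DIM[name][2]]
        t=0
        for (d,m),(a,b,c,e) in zip(views,crop):
            r=render(hulls(d,name,p),m.shape)
            i=(r&m).sum(); t+=1-i/((r|m).sum())
        return t/len(views)
    q0=np.array([p0[0]*100,p0[1]*100,p0[2]*10,DIM[name][2]*100])
    best=None
    for k in range(3):
        sim=np.vstack([q0]+[q0+v for v in np.diag([1.,1.,1.,.4])*(1 if k==0 else .3)])
        if not free_h: sim=sim[:4,:3] if False else sim
        r=minimize(cost,q0,method='Nelder-Mead',options=dict(initial_simplex=sim,xatol=.005,fatol=1e-5,maxfev=150)); q0=r.x
    return q0[0]/100,q0[1]/100,q0[2]/10,q0[3]/100,r.fun
def ground(d,px,z=0):
    v=np.linalg.inv(d['K'])@[px[0],px[1],1]; v=d['extrinsics'][:3,:3]@v; o=d['extrinsics'][:3,3]
    return o+v*(z-o[2])/v[2]
E
cat > m.py <<'E'
import sys,pickle
from h import *
from bench import optics
d={n:optics.get_image(n) for n in('top','side')}
pickle.dump(d,open('d0.pkl','wb'))
seeds={'panel':((300,215),(330,228)),'hinge_stile':((427,260),(425,186)),'plain_stile':((223,269),(310,352)),'narrow_rail':((165,270),(260,417)),'wide_rail':((480,252),(442,150))}
ang={'panel':.1,'hinge_stile':-.13,'plain_stile':-.2,'narrow_rail':-.2,'wide_rail':0.}
res={}
over={n:cv2.resize(d[n]['img'],None,fx=S,fy=S)[:,:,::-1].copy() for n in d}
for k,(a,b) in seeds.items():
    v=[(d['top'],seg(d['top']['img'],k,a)),(d['side'],seg(d['side']['img'],k,b))]
    g=ground(d['top'],a,DIM[k][2]) if k!='panel' else ground(d['top'],(315,228),.006)
    r=fit(v,k,(g[0],g[1],ang[k])); res[k]=r
    print(k,np.round(r,4))
    for n in d:
        for h in hulls(d[n],k,r[:4]): cv2.polylines(over[n],[np.round((h+.5)*S).astype(int)],True,(0,0,255),1)
pickle.dump(res,open('res0.pkl','wb'))
cv2.imwrite('pics/ov_top.png',over['top'][185*S:325*S,130*S:330*S])
cv2.imwrite('pics/ov_top2.png',over['top'][185*S:325*S,330*S:520*S])
cv2.imwrite('pics/ov_side.png',cv2.resize(over['side'][120*S:460*S,210*S:480*S],(635,600),interpolation=cv2.INTER_AREA) )
E
time python3 m.py
```

```text
panel [0.5967 0.0185 0.1637 0.0056 0.0335]
hinge_stile [ 0.5024 -0.2686 -0.2393  0.0247  0.0884]
plain_stile [ 0.4952  0.26   -0.2139  0.025   0.0203]
narrow_rail [ 0.4947  0.4108 -0.2851  0.0256  0.0596]
wide_rail [ 0.5206 -0.4102 -0.0972  0.0265  0.0394]
real	0m39.279s
user	0m31.145s
sys	0m2.292s
```

View pics/ov_top.png

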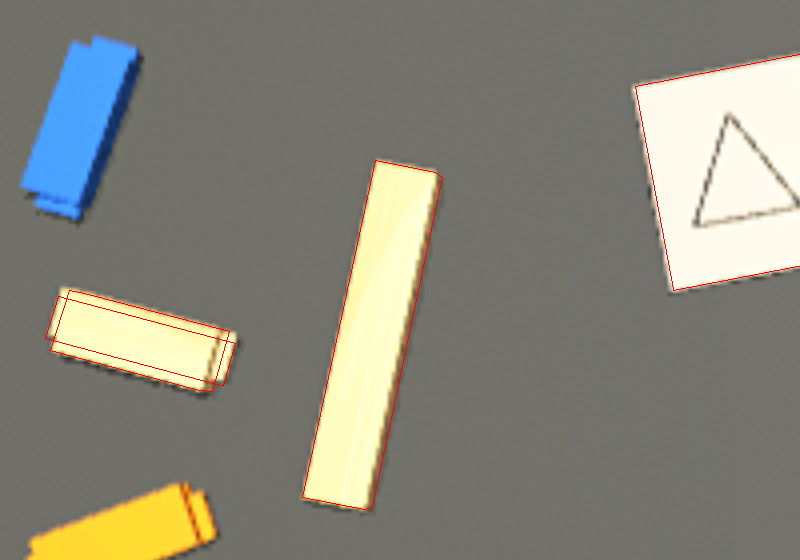

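View pics/ov_top2.png

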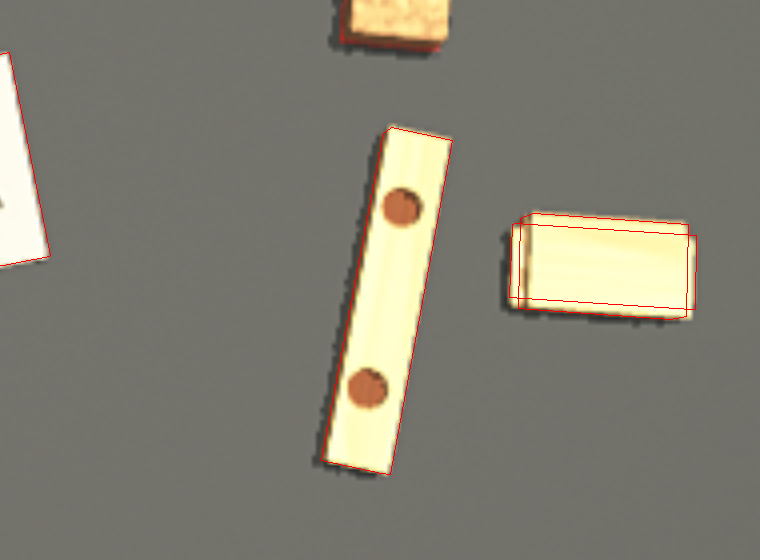

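View pics/ov_side.png

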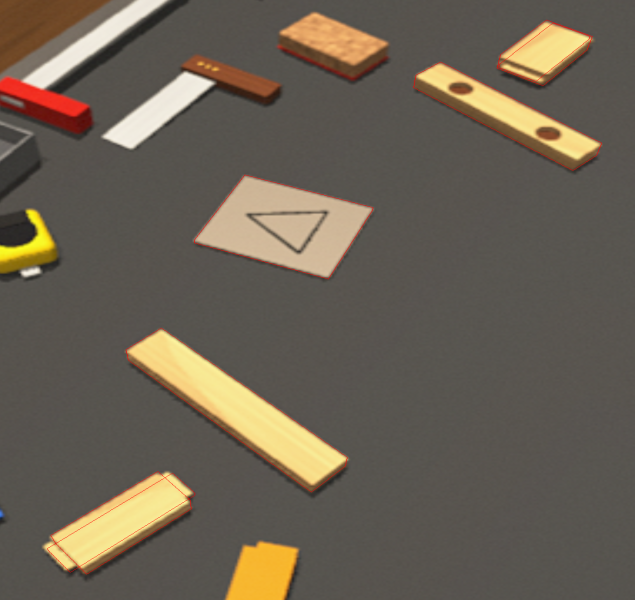

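Both overlays fit. The bores lie on the hinge stile's +y side, and the wood (neither blue nor orange) narrow rail is at (165,270). I'll start with the narrow rail.

```bash
python3 -m crank '[[[0.0854,0.04,-0.0125,0,8.5],[0.0854,0.04,-0.0125,0,8.5],[0.0854,0.04,-0.0125,0,8.5],[0.0854,0.04,-0.0125,0,8.5],[0.0854,0.04,-0.0125,0,8.5],[0.0854,0.04,-0.0125,0,8.5],[0.0854,0.04,-0.0125,0,8.5],[0.0854,0.04,-0.0125,0,8.5]]]' 40
python3 -m crank '[[[0.07,0.019,0,-0.02,6.2],[0.07,0.019,0,-0.04,6.2],[0.07,0.019,0,-0.04,6.2],[0.07,0,0,0,0],[0.07,0,0,0,0]]]'
cat > s.py <<'E'
from bench import bot
import numpy as np,sys
s=bot.get_state(); R=s['ee_rot']; p=np.array(s['position'])
ja=np.degrees(np.arctan2(R[1][1],R[0][1]))
print('t',s['clock'],'p',p.round(4),'jaw',ja.round(2),'q',np.round(s['q'],1),'F',np.round(s['force'],1),'gap',round(s['finger_gap'],4),'tilt',np.round([R[0][2],R[1][2]],3))
if len(sys.argv)>1:
    x,y,z,a=map(float,sys.argv[1:]); print('d',(np.array([x,y,z])-p).round(4),'turn',round((a-ja+90)%180-90,2))
E
python3 s.py 0.4947 0.4108 0.022 -16.34
```

```text
clock: 1.0
position: [0.4339, 0.4127, 0.2451]
ee_rot: [[-0.586, -0.81, -0.0], [-0.81, 0.586, -0.0], [0.0, 0.0, -1.0]]
force: [0.2, 0.3, 1.2]
finger_gap: 0.0853
clock: 1.5
position: [0.4889, 0.413, 0.1445]
ee_rot: [[-0.305, -0.952, -0.002], [-0.952, 0.305, -0.002], [0.002, 0.002, -1.0]]
force: [0.2, -0.4, 1.1]
finger_gap: 0.0697
t 1.5 p [0.4889 0.413  0.1445] jaw 162.27 q [ 40.2  20.7   2.3  71.8   0.  -32.1] F [ 0.2 -0.4  1.1] gap 0.0697 tilt [-0.002 -0.002]
d [ 0.0058 -0.0022 -0.1225] turn 1.39
```

```bash
python3 -m crank '[[[0.07,0.0045,-0.001,-0.03,1.0],[0.07,0,0,-0.03,0],[0.07,0,0,-0.03,0],[0.07,0,0,-0.02,0],[0.07,0,0,0,0],[0.07,0,0,0,0],[0.07,0,0,0,0]]]'
python3 s.py 0.4947 0.4108 0.022 -16.34
```

```text
clock: 2.2
position: [0.4948, 0.4138, 0.0383]
ee_rot: [[-0.286, -0.958, 0.003], [-0.958, 0.286, 0.003], [-0.004, -0.002, -1.0]]
force: [-0.0, -0.4, 0.9]
finger_gap: 0.07
t 2.2 p [0.4948 0.4138 0.0383] jaw 163.39 q [ 39.9  23.8  -6.9  59.1   0.  -33.5] F [-0.  -0.4  0.9] gap 0.07 tilt [0.003 0.003]
d [-0.0001 -0.003  -0.0163] turn 0.27
```

```bash
python3 -m crank '[[[0.07,0,-0.003,-0.008,0],[0.07,0,0,-0.008,0],[0.07,0,0,0,0],[0.07,0,0,0,0]]]'
python3 s.py 0.4947 0.4108 0.022 -16.34
python3 - <<'E'
from bench import optics
import cv2
d=optics.get_image('side')['img']; cv2.imwrite('pics/g1.png',cv2.resize(d[250:480,130:430,::-1],None,fx=2.5,fy=2.5))
E
```

```text
clock: 2.6
position: [0.4937, 0.4092, 0.0189]
ee_rot: [[-0.286, -0.958, -0.001], [-0.958, 0.286, -0.001], [0.001, 0.001, -1.0]]
force: [-1.0, -0.9, 0.8]
finger_gap: 0.0701
t 2.6 p [0.4937 0.4092 0.0189] jaw 163.38 q [ 39.7  24.4  -8.5  57.1   0.  -33.7] F [-1.  -0.9  0.8] gap 0.0701 tilt [-0.001 -0.001]
d [0.001  0.0016 0.0031] turn 0.28
```

View pics/g1.png

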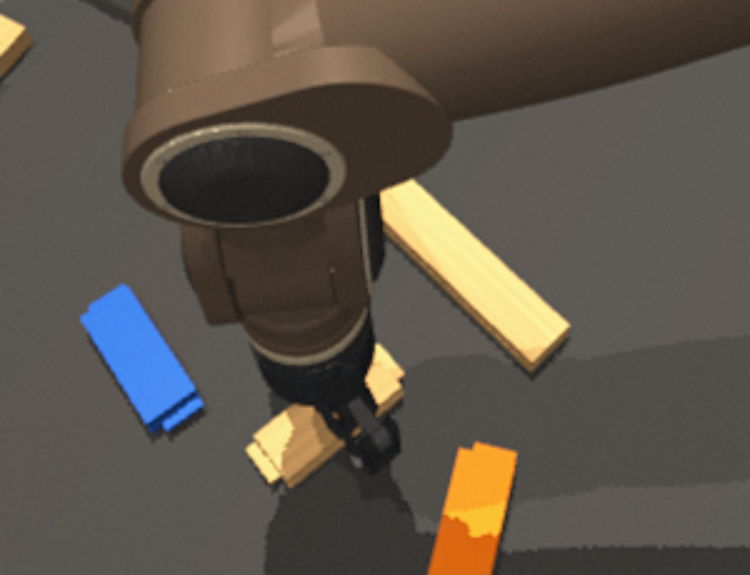

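The fingers straddle the narrow rail, at about (330,420) in the crop. Closing now.

```bash
python3 -m crank '[[[0.07,0,0,0.002,0],[0.03,0,0,0,0],[0.03,0,0,0,0],[0.03,0,0,0,0],[0.03,0,0,0,0],[0.03,0,0,0,0]]]' 40
python3 s.py 0.4947 0.4108 0.022 -16.34; python3 s.py | head -1
```

```text
clock: 3.25
position: [0.4942, 0.4098, 0.0218]
ee_rot: [[-0.286, -0.958, 0.001], [-0.958, 0.286, 0.001], [-0.001, -0.001, -1.0]]
force: [0.5, -0.8, 3.0]
finger_gap: 0.0387
t 3.25 p [0.4942 0.4098 0.0218] jaw 163.39 q [ 39.7  24.3  -8.3  57.3   0.  -33.7] F [ 0.5 -0.8  3. ] gap 0.0387 tilt [0.001 0.001]
d [0.0005 0.001  0.0002] turn 0.27
t 3.25 p [0.4942 0.4098 0.0218] jaw 163.39 q [ 39.7  24.3  -8.3  57.3   0.  -33.7] F [ 0.5 -0.8  3. ] gap 0.0387 tilt [0.001 0.001]
```

```bash
python3 -m crank '[[[0.03,0,0,0.02,0],[0.03,0,0,0.04,0],[0.03,0,0,0.02,0],[0.03,0.02,-0.04,0,3.2],[0.03,0.022,-0.042,0,3.2],[0.03,0.022,-0.042,0,3.2],[0.03,0.022,-0.042,0,3.2],[0.03,0.022,-0.042,0,3.2]]]'
python3 -m crank '[[[0.03,0.022,-0.042,0,3.2],[0.03,0.022,-0.042,0,3.2],[0.03,0.022,-0.042,0,3.2],[0.03,0.02,-0.03,0,0],[0.03,0.01,-0.01,0,0],[0.03,0,0,0,0],[0.03,0,0,0,0],[0.03,0,0,0,0]]]'
python3 s.py 0.6993 0.0355 0.022 9.38
```

```text
clock: 4.05
position: [0.6021, 0.1998, 0.1008]
ee_rot: [[-0.008, -1.0, -0.001], [-1.0, 0.008, -0.0], [0.0, 0.001, -1.0]]
force: [-0.1, -0.6, -1.3]
finger_gap: 0.0392
clock: 4.85
position: [0.6971, 0.0371, 0.1011]
ee_rot: [[0.158, -0.987, -0.001], [-0.987, -0.158, 0.0], [-0.0, 0.001, -1.0]]
force: [-0.4, -0.8, -0.0]
finger_gap: 0.0388
t 4.85 p [0.6971 0.0371 0.1011] jaw -170.91 q [  3.   27.8   7.4  69.6   0.  -96.1] F [-0.4 -0.8 -0. ] gap 0.0388 tilt [-0.001  0.   ]
d [ 0.0022 -0.0016 -0.0791] turn 0.29
```

```bash
python3 -m crank '[[[0.03,0.002,-0.0015,-0.02,0.3],[0.03,0,0,-0.03,0],[0.03,0,0,-0.01,0],[0.03,0,0,-0.01,0],[0.03,0,0,0,0],[0.03,0,0,0,0],[0.03,0,0,0,0]]]'
python3 s.py 0.6993 0.0355 0.022 9.38
```

```text
clock: 5.55
position: [0.7007, 0.0342, 0.0327]
ee_rot: [[0.162, -0.987, 0.002], [-0.987, -0.162, 0.0], [0.0, -0.002, -1.0]]
force: [-0.7, -0.3, -0.6]
finger_gap: 0.0389
t 5.55 p [0.7007 0.0342 0.0327] jaw -170.7 q [  2.8  29.9   1.9  61.9  -0.  -96.5] F [-0.7 -0.3 -0.6] gap 0.0389 tilt [0.002 0.   ]
d [-0.0014  0.0013 -0.0107] turn 0.08
```

```bash
python3 -m crank '[[[0.03,-0.0005,0.001,-0.005,0],[0.03,0,0,-0.004,0],[0.03,0,0,0,0],[0.03,0,0,0,0]]]'
python3 s.py 0.6993 0.0355 0.022 9.38
```

```text
clock: 5.95
position: [0.6992, 0.035, 0.0221]
ee_rot: [[0.161, -0.987, -0.0], [-0.987, -0.161, -0.0], [-0.0, 0.0, -1.0]]
force: [0.0, 0.3, -0.2]
finger_gap: 0.0391
t 5.95 p [0.6992 0.035  0.0221] jaw -170.71 q [  2.9  30.2   1.   60.8  -0.  -96.4] F [ 0.   0.3 -0.2] gap 0.0391 tilt [-0. -0.]
d [ 0.0001  0.0005 -0.0001] turn 0.09
```

```bash
python3 -m crank '[[[0.058,0,0,0,0],[0.058,0,0,0,0],[0.058,0,0,0,0],[0.058,0,0,0.015,0],[0.058,0,0,0.04,0],[0.08,0,0,0.05,0],[0.08,0,0,0,0],[0.08,0,0,0,0]]]'
python3 s.py 0.5206 -0.4102 0.019 -5.57
```

```text
clock: 6.75
position: [0.7007, 0.0351, 0.1307]
ee_rot: [[0.161, -0.987, 0.005], [-0.987, -0.161, 0.0], [0.001, -0.005, -1.0]]
force: [0.7, -0.5, -0.8]
finger_gap: 0.08
t 6.75 p [0.7007 0.0351 0.1307] jaw -170.71 q [  2.9  27.4  10.5  72.8  -0.  -96.4] F [ 0.7 -0.5 -0.8] gap 0.08 tilt [0.005 0.   ]
d [-0.1801 -0.4453 -0.1117] turn -14.86
```

```bash
python3 -m crank '[[[0.082,-0.018,-0.0445,0,-1.5],[0.082,-0.018,-0.0445,0,-1.5],[0.082,-0.018,-0.0445,0,-1.5],[0.082,-0.018,-0.0445,0,-1.5],[0.082,-0.018,-0.0445,0,-1.5],[0.082,-0.018,-0.0445,0,-1.5],[0.082,-0.018,-0.0445,0,-1.5],[0.082,-0.018,-0.0445,0,-1.5]]]'
python3 -m crank '[[[0.082,-0.018,-0.0445,0,-1.5],[0.082,-0.018,-0.0445,0,-1.5],[0.082,0,0,-0.04,0],[0.082,0,0,-0.02,0],[0.082,0,0,0,0],[0.082,0,0,0,0],[0.082,0,0,0,0]]]'
python3 s.py 0.5206 -0.4102 0.019 -5.57
```

```text
clock: 7.55
position: [0.5537, -0.3222, 0.1263]
ee_rot: [[-0.048, -0.999, -0.002], [-0.999, 0.048, 0.001], [-0.001, 0.002, -1.0]]
force: [0.9, 0.4, -0.7]
finger_gap: 0.0822
clock: 8.25
position: [0.5202, -0.41, 0.0687]
ee_rot: [[-0.099, -0.995, 0.001], [-0.995, 0.099, -0.001], [0.001, -0.001, -1.0]]
force: [0.1, 0.6, 0.1]
finger_gap: 0.082
t 8.25 p [ 0.5202 -0.41    0.0687] jaw 174.33 q [ -38.2   24.7   -1.6   63.7   -0.  -122.6] F [0.1 0.6 0.1] gap 0.082 tilt [ 0.001 -0.001]
d [ 0.0004 -0.0002 -0.0497] turn 0.1
```

```bash
python3 -m crank '[[[0.082,0,0,-0.03,0],[0.082,0,0,-0.012,0],[0.082,0,0,-0.006,0],[0.082,0,0,0,0],[0.082,0,0,0,0],[0.082,0,0,0,0]]]'
python3 s.py 0.5206 -0.4102 0.019 -5.57
python3 - <<'E'
from bench import optics
import cv2
d=optics.get_image('top')['img']; cv2.imwrite('pics/g2.png',d[:,:,::-1])
E
```

```text
clock: 8.85
position: [0.52, -0.4104, 0.0205]
ee_rot: [[-0.099, -0.995, 0.001], [-0.995, 0.099, -0.001], [0.001, -0.001, -1.0]]
force: [0.0, -0.5, 0.7]
finger_gap: 0.0819
t 8.85 p [ 0.52   -0.4104  0.0205] jaw 174.3 q [ -38.3   26.4   -5.4   58.2    0.  -122.6] F [ 0.  -0.5  0.7] gap 0.0819 tilt [ 0.001 -0.001]
d [ 0.0006  0.0002 -0.0015] turn 0.13
```

View pics/g2.png

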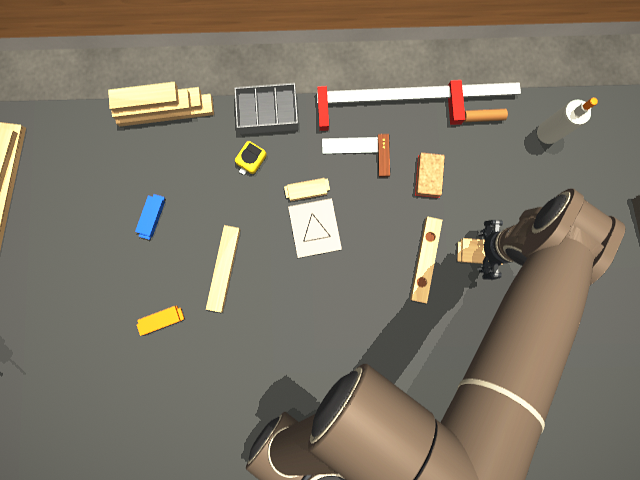

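The narrow rail stands above the panel at (307,189). The gripper straddles the wide rail; the apparent offset is parallax.

```bash
python3 -m crank '[[[0.05,0,0,-0.0015,0],[0.05,0,0,0,0],[0.05,0,0,0,0],[0.05,0,0,0,0],[0.05,0,0,0,0]]]' 40
python3 s.py 0.4842 0 0.02 9.38
```

```text
clock: 9.4
position: [0.5196, -0.4102, 0.0183]
ee_rot: [[-0.1, -0.995, 0.001], [-0.995, 0.1, -0.001], [0.0, -0.001, -1.0]]
force: [-0.7, -0.0, 4.8]
finger_gap: 0.0589
t 9.4 p [ 0.5196 -0.4102  0.0183] jaw 174.29 q [ -38.3   26.4   -5.5   58.    -0.  -122.6] F [-0.7 -0.   4.8] gap 0.0589 tilt [ 0.001 -0.001]
d [-0.0354  0.4102  0.0017] turn 15.09
```

```bash
python3 -m crank '[[[0.05,0,0,0.02,0],[0.05,0,0,0.04,0],[0.05,0,0,0.02,0],[0.05,-0.0035,0.041,0,1.5],[0.05,-0.0035,0.041,0,1.5],[0.05,-0.0035,0.041,0,1.5],[0.05,-0.0035,0.041,0,1.5],[0.05,-0.0035,0.041,0,1.5]]]'
python3 -m crank '[[[0.05,-0.0035,0.041,0,1.5],[0.05,-0.0035,0.041,0,1.5],[0.05,-0.0035,0.041,0,1.5],[0.05,-0.0035,0.041,0,1.5],[0.05,-0.0035,0.041,0,1.5],[0.05,0,0,0,0],[0.05,0,0,0,0],[0.05,0,0,0,0]]]'
python3 s.py 0.4842 0 0.019 9.38
python3 - <<'E'
from bench import optics
import cv2
d=optics.get_image('side')['img']; cv2.imwrite('pics/g3.png',cv2.resize(d[100:350,200:500,::-1],None,fx=2.4,fy=2.4))
E
```

```text
clock: 10.2
position: [0.5011, -0.2033, 0.0972]
ee_rot: [[0.032, -0.999, -0.001], [-0.999, -0.032, 0.001], [-0.001, 0.001, -1.0]]
force: [1.0, -0.1, -0.2]
finger_gap: 0.0591
clock: 11.0
position: [0.4843, -0.0004, 0.0976]
ee_rot: [[0.161, -0.987, -0.0], [-0.987, -0.161, -0.0], [0.0, 0.0, -1.0]]
force: [-0.4, 0.9, -1.7]
finger_gap: 0.0588
t 11.0 p [ 4.843e-01 -4.000e-04  9.760e-02] jaw -170.73 q [ -0.    5.4 -23.1  61.5  -0.  -99.3] F [-0.4  0.9 -1.7] gap 0.0588 tilt [-0. -0.]
d [-0.0001  0.0004 -0.0786] turn 0.11
```

View pics/g3.png

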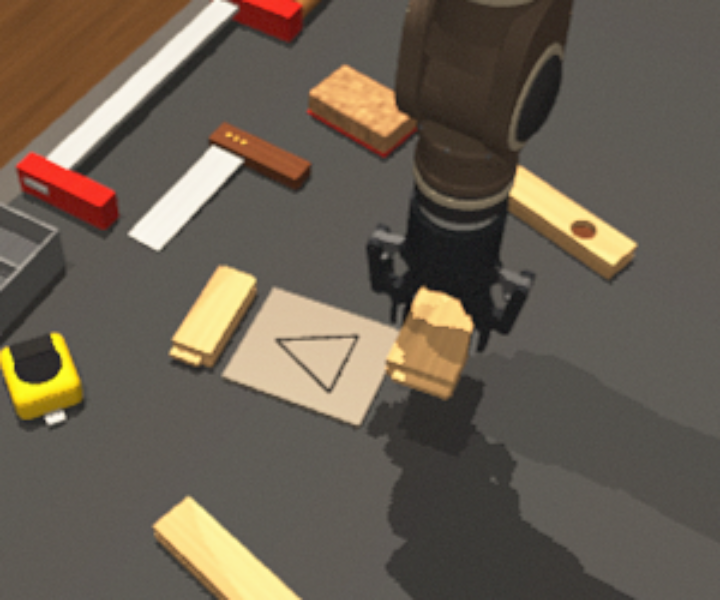

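```bash
python3 -m crank '[[[0.05,0,0,-0.03,0],[0.05,0,0,-0.03,0],[0.05,0,0,-0.01,0],[0.05,0,0,0,0],[0.05,0,0,0,0],[0.05,0,0,0,0]]]'
python3 s.py 0.4842 0 0.019 9.38
```

```text
clock: 11.65
position: [0.4855, -0.0002, 0.0292]
ee_rot: [[0.161, -0.987, 0.002], [-0.987, -0.161, -0.0], [0.0, -0.002, -1.0]]
force: [-0.3, 0.1, -1.3]
finger_gap: 0.0587
t 11.65 p [ 4.855e-01 -2.000e-04  2.920e-02] jaw -170.74 q [ -0.    8.4 -29.   52.5  -0.  -99.3] F [-0.3  0.1 -1.3] gap 0.0587 tilt [ 0.002 -0.   ]
d [-0.0013  0.0002 -0.0102] turn 0.12
```

```bash
python3 -m crank '[[[0.05,-0.0005,0,-0.005,0],[0.05,-0.0005,0,-0.004,0],[0.05,0,0,-0.001,0],[0.05,0,0,0,0],[0.05,0,0,0,0]]]'
python3 s.py 0.4842 0 0.019 9.38
```

```text
clock: 12.15
position: [0.4835, 0.0001, 0.0183]
ee_rot: [[0.162, -0.987, 0.0], [-0.987, -0.162, -0.0], [0.0, -0.0, -1.0]]
force: [-1.5, 0.2, 4.8]
finger_gap: 0.0589
t 12.15 p [4.835e-01 1.000e-04 1.830e-02] jaw -170.7 q [  0.    8.8 -30.   51.2  -0.  -99.3] F [-1.5  0.2  4.8] gap 0.0589 tilt [ 0. -0.]
d [ 0.0007 -0.0001  0.0007] turn 0.08
```

```bash
python3 -m crank '[[[0.072,0,0,0,0],[0.072,0,0,0,0],[0.072,0,0,0,0],[0.072,0,0,0.015,0],[0.072,0,0,0.04,0],[0.072,0,0,0.05,0],[0.072,0,0,0,0],[0.072,0,0,0,0]]]'
python3 s.py 0.5024 -0.2686 0.022 76.29
python3 - <<'E'
from bench import optics
import cv2
d=optics.get_image('side')['img']; cv2.imwrite('pics/g4.png',cv2.resize(d[100:350,200:500,::-1],None,fx=2.4,fy=2.4))
E
```

```text
clock: 12.95
position: [0.4844, 0.0001, 0.124]
ee_rot: [[0.162, -0.987, 0.003], [-0.987, -0.162, 0.0], [0.0, -0.003, -1.0]]
force: [-0.2, 0.1, -1.2]
finger_gap: 0.0717
t 12.95 p [4.844e-01 1.000e-04 1.240e-01] jaw -170.7 q [  0.    4.4 -20.8  64.7   0.  -99.3] F [-0.2  0.1 -1.2] gap 0.0717 tilt [0.003 0.   ]
d [ 0.018  -0.2687 -0.102 ] turn 66.99
```

View pics/g4.png

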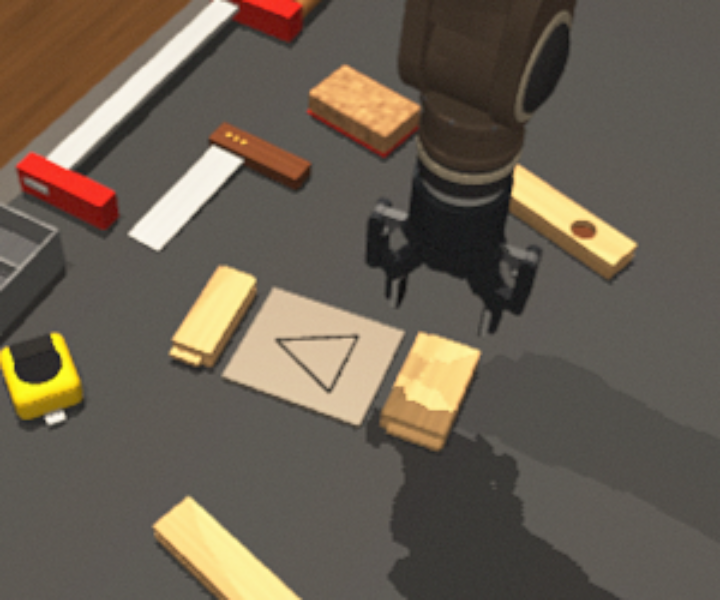

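Both rails are laid down and the panel has not visibly moved. The hinge stile is next. Turning −113° keeps joint 6 within its range.

```bash
python3 -m crank '[[[0.07,0.0015,-0.02,0,-8.1],[0.07,0.0015,-0.02,0,-8.1],[0.07,0.0015,-0.02,0,-8.1],[0.07,0.0015,-0.02,0,-8.1],[0.07,0.0015,-0.02,0,-8.1],[0.07,0.0015,-0.02,0,-8.1],[0.07,0.0015,-0.02,0,-8.1],[0.07,0.0015,-0.02,0,-8.1]]]'
python3 -m crank '[[[0.07,0.001,-0.02,0,-8.1],[0.07,0.001,-0.02,0,-8.1],[0.07,0.001,-0.02,0,-8.1],[0.07,0.001,-0.02,0,-8.1],[0.07,0.001,-0.02,0,-8.1],[0.07,0,-0.009,-0.03,-8.1],[0.07,0,0,-0.02,0],[0.07,0,0,0,0]]]'
python3 -m crank '[[[0.07,0,0,0,0],[0.07,0,0,0,0]]]'
python3 s.py 0.5024 -0.2686 0.022 76.29
```

```text
clock: 13.8
position: [0.4943, -0.1604, 0.1207]
ee_rot: [[-0.827, -0.561, -0.003], [-0.561, 0.827, 0.001], [0.002, 0.003, -1.0]]
force: [-0.1, 0.2, -0.2]
finger_gap: 0.0703
clock: 14.6
position: [0.4973, -0.2677, 0.0679]
ee_rot: [[-0.97, 0.244, -0.008], [0.244, 0.97, 0.004], [0.009, 0.002, -1.0]]
force: [0.2, 0.6, -0.1]
finger_gap: 0.0699
clock: 14.8
position: [0.5007, -0.2689, 0.0734]
ee_rot: [[-0.97, 0.243, 0.001], [0.243, 0.97, -0.0], [-0.001, -0.0, -1.0]]
force: [0.1, 0.1, -0.5]
finger_gap: 0.0699
t 14.8 p [ 0.5007 -0.2689  0.0734] jaw 75.93 q [-28.2  14.9 -14.8  60.3   0.  -14.2] F [ 0.1  0.1 -0.5] gap 0.0699 tilt [ 0.001 -0.   ]
d [ 0.0017  0.0003 -0.0514] turn 0.36
```

```bash
python3 -m crank '[[[0.07,0.0015,0,-0.03,0.4],[0.07,0,0,-0.012,0],[0.07,0,0,-0.009,0],[0.07,0,0,0,0],[0.07,0,0,0,0],[0.07,0,0,0,0]]]'
python3 s.py 0.5024 -0.2686 0.022 76.29
```

```text
clock: 15.4
position: [0.5025, -0.2692, 0.0228]
ee_rot: [[-0.972, 0.237, 0.001], [0.237, 0.972, -0.001], [-0.001, -0.0, -1.0]]
force: [0.7, -0.2, 0.1]
finger_gap: 0.0701
t 15.4 p [ 0.5025 -0.2692  0.0228] jaw 76.29 q [-28.2  17.1 -18.6  54.2  -0.  -14.5] F [ 0.7 -0.2  0.1] gap 0.0701 tilt [ 0.001 -0.001]
d [-0.0001  0.0006 -0.0008] turn -0.0
```

```bash
python3 -m crank '[[[0.03,0,0,0,0],[0.03,0,0,0,0],[0.03,0,0,0,0],[0.03,0,0,0,0],[0.03,0,0,0,0]]]' 50
python3 s.py
python3 -m crank '[[[0.03,0,0,0.02,0],[0.03,0,0,0.04,0],[0.03,0,0,0.025,0],[0.03,0.008,0.038,0,2.3],[0.03,0.008,0.038,0,2.3],[0.03,0.008,0.038,0,2.3],[0.03,0.008,0.038,0,2.3],[0.03,0.008,0.038,0,2.3]]]'
python3 -m crank '[[[0.03,0.008,0.038,0,2.3],[0.03,0.008,0.038,0,2.3],[0.03,0.008,0.038,0,2.3],[0.03,0.008,0.038,0,2.3],[0.03,0.007,0.038,0,2.4],[0.03,0,0,0,0],[0.03,0,0,0,0],[0.03,0,0,0,0]]]'
python3 s.py 0.5814 0.1112 0.0225 99.38
python3 - <<'E'
from bench import optics
import cv2
d=optics.get_image('top')['img']; cv2.imwrite('pics/g5.png',cv2.resize(d[100:350,200:500,::-1],None,fx=2.4,fy=2.4))
E
```

```text
clock: 15.9
position: [0.5024, -0.2692, 0.0226]
ee_rot: [[-0.972, 0.237, 0.001], [0.237, 0.972, -0.001], [-0.001, -0.0, -1.0]]
force: [-0.6, 0.5, 6.5]
finger_gap: 0.0387
t 15.9 p [ 0.5024 -0.2692  0.0226] jaw 76.29 q [-28.2  17.1 -18.6  54.2  -0.  -14.5] F [-0.6  0.5  6.5] gap 0.0387 tilt [ 0.001 -0.001]
clock: 16.7
position: [0.5416, -0.0775, 0.1064]
ee_rot: [[-0.999, 0.037, -0.001], [0.037, 0.999, 0.0], [0.001, 0.0, -1.0]]
force: [-0.1, -0.4, -1.9]
finger_gap: 0.0386
clock: 17.5
position: [0.5804, 0.1103, 0.1063]
ee_rot: [[-0.987, -0.162, -0.001], [-0.162, 0.987, -0.001], [0.001, -0.0, -1.0]]
force: [0.5, -0.1, -1.6]
finger_gap: 0.0385
t 17.5 p [0.5804 0.1103 0.1063] jaw 99.35 q [10.8 16.2 -8.7 65.2 -0.   1.4] F [ 0.5 -0.1 -1.6] gap 0.0385 tilt [-0.001 -0.001]
d [ 0.001   0.0009 -0.0838] turn 0.03
```

View pics/g5.png

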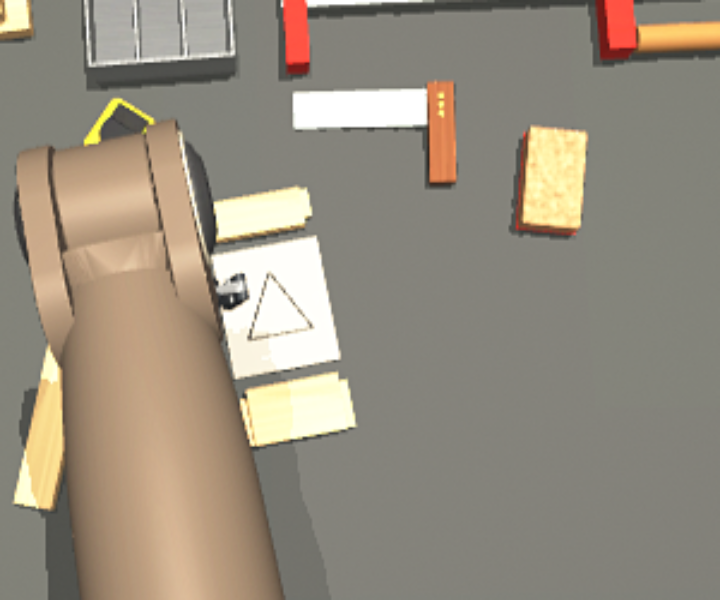

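```bash
python3 -m crank '[[[0.03,0.001,0.001,-0.03,0],[0.03,0,0,-0.03,0],[0.03,0,0,-0.012,0],[0.03,0,0,0,0],[0.03,0,0,0,0],[0.03,0,0,0,0],[0.03,0,0,0,0]]]'
python3 s.py 0.5814 0.1112 0.0225 99.38
python3 - <<'E'
from bench import optics
import cv2
d=optics.get_image('side')['img']; cv2.imwrite('pics/g6.png',cv2.resize(d[150:400,180:480,::-1],None,fx=2.4,fy=2.4))
E
```

```text
clock: 18.25
position: [0.5829, 0.1121, 0.0363]
ee_rot: [[-0.987, -0.163, 0.002], [-0.163, 0.987, 0.0], [-0.002, 0.0, -1.0]]
force: [-0.2, 0.6, -2.3]
finger_gap: 0.0387
t 18.25 p [0.5829 0.1121 0.0363] jaw 99.38 q [ 10.9  18.8 -14.4  56.7   0.    1.5] F [-0.2  0.6 -2.3] gap 0.0387 tilt [0.002 0.   ]
d [-0.0015 -0.0009 -0.0138] turn -0.0
```

View pics/g6.png

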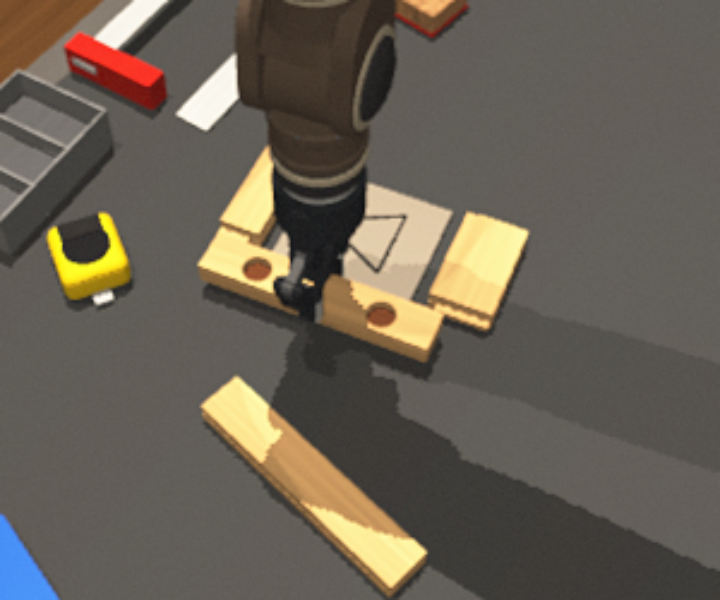

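The stile hovers in place with its bores outward. Descending further and releasing.

```bash
python3 -m crank '[[[0.03,-0.0005,-0.0005,-0.006,0],[0.03,0,0,-0.006,0],[0.03,0,0,-0.001,0],[0.03,0,0,0,0],[0.03,0,0,0,0]]]'
python3 s.py 0.5814 0.1112 0.0225 99.38
```

```text
clock: 18.8
position: [0.5815, 0.1116, 0.0222]
ee_rot: [[-0.987, -0.163, 0.001], [-0.163, 0.987, 0.0], [-0.001, 0.0, -1.0]]
force: [-1.5, -0.3, 5.2]
finger_gap: 0.0389
t 18.8 p [0.5815 0.1116 0.0222] jaw 99.39 q [ 10.9  19.4 -15.5  55.1   0.    1.5] F [-1.5 -0.3  5.2] gap 0.0389 tilt [0.001 0.   ]
d [-0.0001 -0.0004  0.0003] turn -0.01
```

```bash
python3 -m crank '[[[0.055,0,0,0,0],[0.055,0,0,0,0],[0.055,0,0,0,0],[0.055,0,0,0.015,0],[0.055,0,0,0.04,0],[0.07,0,0,0.04,0],[0.07,0,0,0,0],[0.07,0,0,0,0]]]'
python3 s.py 0.4952 0.2600 0.0225 77.74
```

```text
clock: 19.6
position: [0.5822, 0.1117, 0.1177]
ee_rot: [[-0.987, -0.163, 0.002], [-0.163, 0.987, 0.0], [-0.002, 0.0, -1.0]]
force: [0.4, -0.3, 0.0]
finger_gap: 0.0698
t 19.6 p [0.5822 0.1117 0.1177] jaw 99.39 q [10.9 16.  -7.6 66.3  0.   1.5] F [ 0.4 -0.3  0. ] gap 0.0698 tilt [0.002 0.   ]
d [-0.087   0.1483 -0.0952] turn -21.65
```

```bash
python3 -m crank '[[[0.07,-0.0218,0.037,0,-5.4],[0.07,-0.0218,0.037,0,-5.4],[0.07,-0.0218,0.037,0,-5.4],[0.07,-0.0218,0.037,0,-5.4],[0.07,0,0,-0.04,0],[0.07,0,0,-0.015,0],[0.07,0,0,0,0],[0.07,0,0,0,0]]]'
python3 -m crank '[[[0.07,0,0,0,0]]]'
python3 s.py 0.4952 0.2600 0.0225 77.74
```

```text
clock: 20.4
position: [0.4935, 0.2592, 0.0609]
ee_rot: [[-0.977, 0.211, -0.002], [0.211, 0.977, -0.001], [0.002, -0.002, -1.0]]
force: [0.3, 0.2, 0.4]
finger_gap: 0.0698
clock: 20.5
position: [0.4948, 0.2595, 0.0624]
ee_rot: [[-0.977, 0.212, 0.001], [0.212, 0.977, 0.0], [-0.001, 0.001, -1.0]]
force: [0.5, -0.2, 0.3]
finger_gap: 0.0699
t 20.5 p [0.4948 0.2595 0.0624] jaw 77.76 q [ 27.7  14.3 -17.   58.7  -0.   39.9] F [ 0.5 -0.2  0.3] gap 0.0699 tilt [0.001 0.   ]
d [ 0.0004  0.0005 -0.0399] turn -0.02
```

```bash
python3 -m crank '[[[0.07,0,0,-0.025,0],[0.07,0,0,-0.01,0],[0.07,0,0,-0.005,0],[0.07,0,0,0,0],[0.07,0,0,0,0],[0.07,0,0,0,0]]]'
python3 s.py 0.4952 0.26 0.0225 77.74
python3 -m crank '[[[0.03,0,0,0,0],[0.03,0,0,0,0],[0.03,0,0,0,0],[0.03,0,0,0,0],[0.03,0,0,0,0]]]' 50
python3 s.py 0.612 -0.0742 0.0225 99.38
```

```text
clock: 21.1
position: [0.4948, 0.2598, 0.0227]
ee_rot: [[-0.977, 0.212, 0.001], [0.212, 0.977, 0.001], [-0.001, 0.001, -1.0]]
force: [-0.3, -0.7, 0.1]
finger_gap: 0.0703
t 21.1 p [0.4948 0.2598 0.0227] jaw 77.79 q [ 27.7  16.  -20.1  53.8  -0.   39.9] F [-0.3 -0.7  0.1] gap 0.0703 tilt [0.001 0.001]
d [ 0.0004  0.0002 -0.0002] turn -0.05
clock: 21.6
position: [0.4946, 0.2598, 0.0225]
ee_rot: [[-0.977, 0.211, 0.001], [0.211, 0.977, 0.001], [-0.001, 0.001, -1.0]]
force: [-0.2, -0.5, 5.7]
finger_gap: 0.0387
t 21.6 p [0.4946 0.2598 0.0225] jaw 77.8 q [ 27.7  16.  -20.1  53.8   0.   39.9] F [-0.2 -0.5  5.7] gap 0.0387 tilt [0.001 0.001]
d [ 0.1174 -0.334   0.    ] turn 21.58
```

```bash
python3 -m crank '[[[0.03,0,0,0.02,0],[0.03,0,0,0.04,0],[0.03,0,0,0.025,0],[0.03,0.013,-0.037,0,2.4],[0.03,0.013,-0.037,0,2.4],[0.03,0.013,-0.037,0,2.4],[0.03,0.013,-0.037,0,2.4],[0.03,0.013,-0.037,0,2.4]]]'
python3 -m crank '[[[0.03,0.013,-0.037,0,2.4],[0.03,0.013,-0.037,0,2.4],[0.03,0.013,-0.037,0,2.4],[0.03,0.013,-0.038,0,2.4],[0.03,0,0,0,0],[0.03,0,0,0,0],[0.03,0,0,0,0]]]'
python3 s.py 0.612 -0.0742 0.0225 99.38
```

```text
clock: 22.4
position: [0.559, 0.073, 0.1062]
ee_rot: [[-1.0, 0.002, -0.001], [0.002, 1.0, -0.0], [0.001, -0.0, -1.0]]
force: [-0.0, 0.4, -2.1]
finger_gap: 0.0388
clock: 23.1
position: [0.6105, -0.0737, 0.1062]
ee_rot: [[-0.987, -0.163, -0.001], [-0.163, 0.987, 0.001], [0.001, 0.001, -1.0]]
force: [0.4, -0.2, -1.6]
finger_gap: 0.0388
t 23.1 p [ 0.6105 -0.0737  0.1062] jaw 99.41 q [ -6.9  18.8  -5.2  66.1   0.  -16.3] F [ 0.4 -0.2 -1.6] gap 0.0388 tilt [-0.001  0.001]
d [ 0.0015 -0.0005 -0.0837] turn -0.03
```

```bash
python3 -m crank '[[[0.03,0.001,-0.0005,-0.03,0],[0.03,0,0,-0.03,0],[0.03,0,0,-0.012,0],[0.03,0,0,0,0],[0.03,0,0,0,0],[0.03,0,0,0,0],[0.03,0,0,0,0]]]'
python3 s.py 0.612 -0.0742 0.0225 99.38
python3 - <<'E'
from bench import optics
import cv2
d=optics.get_image('side')['img']; cv2.imwrite('pics/g7.png',cv2.resize(d[100:350,230:530,::-1],None,fx=2.4,fy=2.4))
E
```

```text
clock: 23.8
position: [0.6132, -0.0749, 0.0364]
ee_rot: [[-0.987, -0.163, 0.002], [-0.163, 0.987, -0.0], [-0.002, -0.001, -1.0]]
force: [-0.4, 0.5, -1.4]
finger_gap: 0.0388
t 23.8 p [ 0.6132 -0.0749  0.0364] jaw 99.4 q [ -7.   21.2 -11.   57.7  -0.  -16.4] F [-0.4  0.5 -1.4] gap 0.0388 tilt [ 0.002 -0.   ]
d [-0.0012  0.0007 -0.0139] turn -0.02
```

View pics/g7.png

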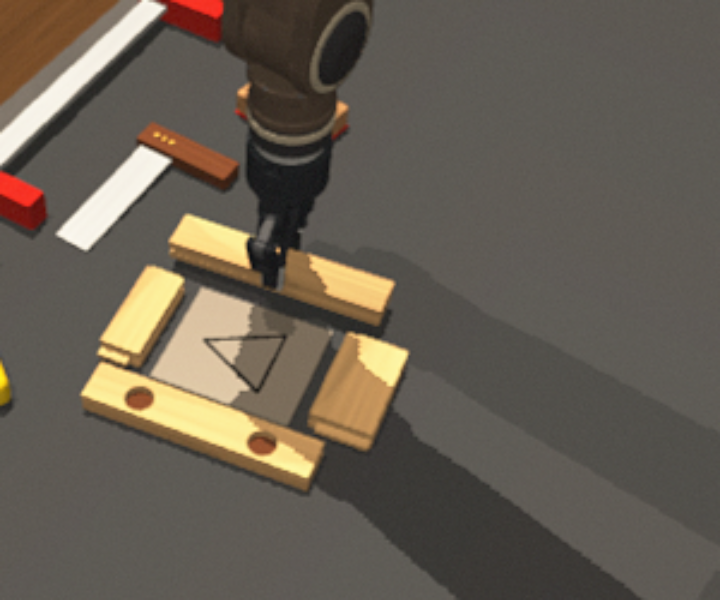

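The plain stile hovers on the right and the other three parts look well placed. Lowering, releasing and withdrawing.

```bash
python3 -m crank '[[[0.03,-0.0005,0.0005,-0.006,0],[0.03,0,0,-0.006,0],[0.03,0,0,-0.001,0],[0.03,0,0,0,0],[0.03,0,0,0,0]]]'
python3 s.py 0.612 -0.0742 0.0225 99.38
python3 -m crank '[[[0.055,0,0,0,0],[0.055,0,0,0,0],[0.055,0,0,0,0],[0.055,0,0,0.015,0],[0.055,0,0,0.04,0],[0.07,0,0,0.05,0],[0.07,0,0,0.05,0],[0.07,-0.01,-0.04,0.03,0]]]'
python3 -m crank '[[[0.07,-0.03,-0.04,0,0],[0.07,-0.03,-0.04,0,0],[0.07,-0.03,-0.04,0,0],[0.07,-0.03,-0.04,0,0],[0.07,-0.03,-0.04,0,0],[0.07,-0.03,-0.04,0,0],[0.07,-0.03,-0.04,0,0],[0.07,0,0,0,0]]]'
python3 -m crank '[[[0.07,-0.04,-0.02,0,0],[0.07,-0.04,-0.02,0,0],[0.07,0,0,0,0],[0.07,0,0,0,0]]]'
python3 s.py
python3 - <<'E'
from bench import optics
import cv2
for n in('top','side'):
    cv2.imwrite(f'pics/e_{n}.png',optics.get_image(n)['img'][:,:,::-1])
E
```

```text
clock: 24.35
position: [0.6119, -0.0747, 0.0224]
ee_rot: [[-0.987, -0.163, 0.001], [-0.163, 0.987, -0.001], [-0.001, -0.001, -1.0]]
force: [-2.4, -0.8, 6.0]
finger_gap: 0.0386
t 24.35 p [ 0.6119 -0.0747  0.0224] jaw 99.4 q [ -6.9  21.7 -12.1  56.1  -0.  -16.3] F [-2.4 -0.8  6. ] gap 0.0386 tilt [ 0.001 -0.001]
d [0.0001 0.0005 0.0001] turn -0.02
clock: 25.15
position: [0.6037, -0.1112, 0.2104]
ee_rot: [[-0.986, -0.168, 0.005], [-0.168, 0.986, 0.0], [-0.005, -0.0, -1.0]]
force: [1.5, -1.1, 0.2]
finger_gap: 0.07
clock: 25.95
position: [0.3884, -0.3977, 0.206]
ee_rot: [[-0.988, -0.156, -0.001], [-0.156, 0.988, -0.001], [0.001, -0.001, -1.0]]
force: [0.3, 0.8, 0.2]
finger_gap: 0.0702
clock: 26.35
position: [0.3115, -0.4338, 0.2062]
ee_rot: [[-0.987, -0.161, 0.0], [-0.161, 0.987, 0.0], [-0.001, 0.0, -1.0]]
force: [0.3, 0.4, 0.1]
finger_gap: 0.0699
t 26.35 p [ 0.3115 -0.4338  0.2062] jaw 99.29 q [-54.3   8.3  -5.9  75.8   0.  -63.6] F [0.3 0.4 0.1] gap 0.0699 tilt [0. 0.]
```

View pics/e_top.png

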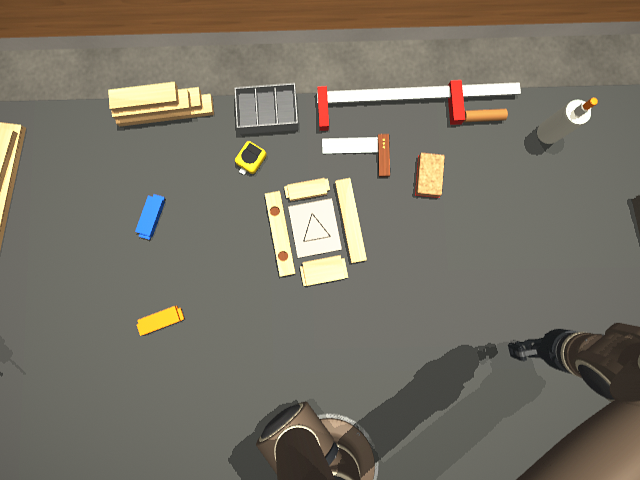

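View pics/e_side.png

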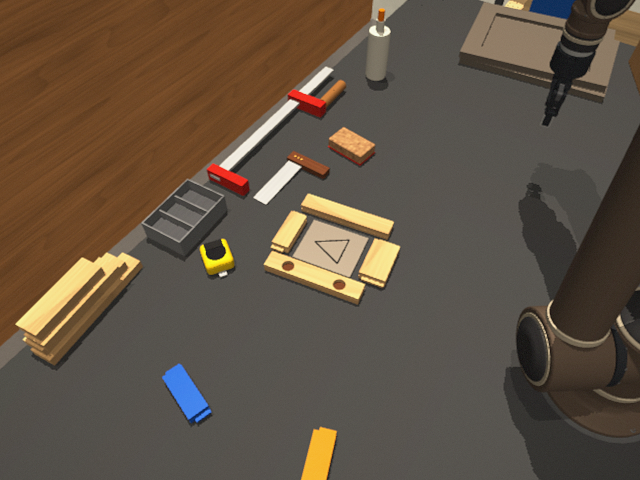

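The frame is complete and all parts are visible in both views. I'll measure it by the same fit.

```bash
cat > m2.py <<'E'
from h import *
from bench import optics
import pickle
d={n:optics.get_image(n) for n in('top','side')}
seeds={'panel':((300,215),(320,232)),'hinge_stile':((281,242),(315,278)),'plain_stile':((351,220),(346,216)),'narrow_rail':((308,189),(289,232)),'wide_rail':((324,271),(379,262))}
r0=pickle.load(open('res0.pkl','rb'))
R={}
for k,(a,b) in seeds.items():
    v=[(d['top'],seg(d['top']['img'],k,a))]
    if k!='panel': v.append((d['side'],seg(d['side']['img'],k,b)))
    else:
        h0,=[cv2.absdiff(v[0][1],seg(pickle.load(open('d0.pkl','rb'))['top']['img'],k,a)).sum()/v[0][1].sum()]; print('panel mask change',h0)
    g=ground(d['top'],a if k!='panel' else (315,228),DIM[k][2])
    R[k]=fit(v,k,(g[0],g[1],.16),free_h=(k!='panel')); print(k,np.round(R[k],4))
p=r0['panel']
for pn,p in(('start panel',r0['panel']),('now panel',R['panel'])):
    for k in R:
        q=R[k]; c,s=np.cos(p[2]),np.sin(p[2]); dx,dy=q[0]-p[0],q[1]-p[1]
        print(pn,k,np.round([(c*dx+s*dy)*1000,(-s*dx+c*dy)*1000,q[2]-p[2]],3))
E
python3 m2.py
```

```text
panel mask change 0.980407153868288
panel [0.5862 0.019  0.0813 0.0102 0.9813]
hinge_stile [0.5821 0.1098 0.1693 0.0245 0.3837]Traceback (most recent call last):
  File "m2.py", line 9, in <module>
    v=[(d['top'],seg(d['top']['img'],k,a))]
                 ~~~^^^^^^^^^^^^^^^^^^^^^
  File "h.py", line 24, in seg
    k=np.bincount(w).argmax(); mm=(lab==k).astype(np.uint8)
ValueError: attempt to get argmax of an empty sequence
```

```bash
sed -i 's/hsv\[...,2\]>115)/hsv[...,2]>115)\&(hsv[...,1]<60)/; s/hsv\[...,1\]>50/hsv[...,1]>S_/; s/^S=4/S=4;S_=50/' h.py
python3 - <<'E'
import pickle,cv2,numpy as np
i=cv2.cvtColor(cv2.imread('pics/e_top.png'),cv2.COLOR_BGR2HSV)
d0=cv2.cvtColor(pickle.load(open('d0.pkl','rb'))['top']['img'],cv2.COLOR_RGB2HSV)
s=cv2.cvtColor(cv2.imread('pics/e_side.png'),cv2.COLOR_BGR2HSV)
for n,p in dict(panel=(300,215),gap=(286,215),bench=(220,220),st=(281,242),pl=(351,220),nr=(308,189)).items(): print(n,i[p[1],p[0]],d0[p[1],p[0]])
for p in((320,232),(346,216),(289,232),(379,262),(315,278)): print(s[p[1],p[0]])
E
```

```text
panel [ 25  17 254] [ 25  17 253]
gap [ 35  13 114] [ 30  13 114]
bench [ 33  20 115] [ 30  20 114]
st [ 29  46 255] [ 30  13 114]
pl [ 29  47 255] [ 23  17 117]
nr [ 29  46 255] [ 30  16 114]
[ 17  67 206]
[ 24 109 249]
[ 25 103 249]
[ 24 109 249]
[ 24 109 249]
```

```bash
sed -i "s/if name=='panel': m=.*/if name=='panel': m=(hsv[...,2]>185)\&(hsv[...,1]<34)/; s/else: m=.*/else: m=((hsv[...,2]>85)\&(hsv[...,1]>(32 if TOP[0] else 82))\&(hsv[...,0]<40))/; s/^S=4.*/S=4; TOP=[True]/" h.py
sed -i "s/v.append((d\['side'\]/TOP[0]=False; v.append((d['side']/; s/^    v=\[/    TOP[0]=True; v=[/" m2.py
cat >> m2.py <<'E'
ov=cv2.resize(d['top']['img'],None,fx=S,fy=S)[:,:,::-1].copy()
for k in R:
    for h in hulls(d['top'],k,R[k][:4] if k!='panel' else (*R[k][:3],.006)): cv2.polylines(ov,[np.round((h+.5)*S).astype(int)],True,(0,0,255),1)
cv2.imwrite('pics/ov_end.png',ov[165*S:300*S,250*S:385*S])
E
python3 m2.py
```

```text
panel mask change 0.0032750791248107886
panel [0.5953 0.0199 0.1673 0.0081 0.0289]
hinge_stile [0.582  0.111  0.1663 0.024  0.0421]
plain_stile [ 0.6123 -0.0749  0.1643  0.0234  0.0391]
narrow_rail [0.698  0.0379 0.1503 0.0242 0.0488]
wide_rail [ 4.824e-01 -3.000e-04  1.570e-01  2.330e-02  5.120e-02]
start panel panel [-1.144  1.572  0.004]
start panel hinge_stile [5.970e-01 9.363e+01 3.000e-03]
start panel plain_stile [ 1.7500e-01 -9.4731e+01  1.0000e-03]
start panel narrow_rail [ 1.03115e+02  2.61100e+00 -1.30000e-02]
start panel wide_rail [-1.15853e+02  1.00000e-01 -7.00000e-03]
now panel panel [0. 0. 0.]
now panel hinge_stile [ 2.0720e+00  9.2052e+01 -1.0000e-03]
now panel plain_stile [ 9.7200e-01 -9.6306e+01 -3.0000e-03]
now panel narrow_rail [ 1.04262e+02  6.64000e-01 -1.70000e-02]
now panel wide_rail [-1.14714e+02 -1.05900e+00 -1.00000e-02]
```

View pics/ov_end.png

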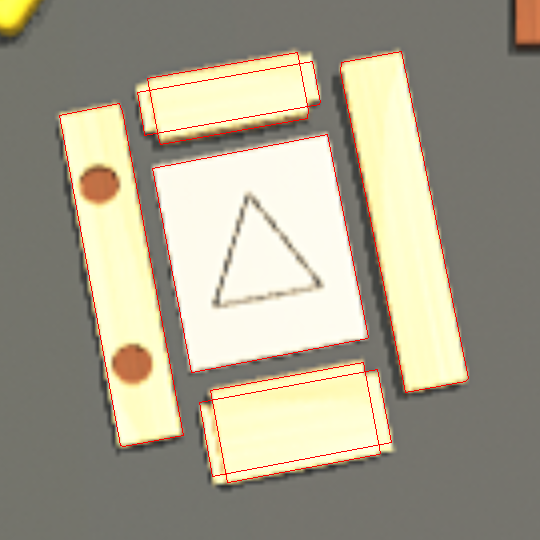

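All parts are within 2–3 mm of nominal. The panel mask changed by only 0.3 %, so the panel has not moved, and the arm is clear.

```bash
python3 -c "
from bench import hand_in
print(hand_in())"
```

```text
the job is handed in; nothing more can be done
None
```

I laid out all four parts round the panel, same face up as before: hinge stile left, plain stile right, narrow rail above, wide rail below. I then withdrew the arm and handed the job in at about 26 s; the hand-in reports no verdict.

My last camera fit gave these values against the panel as it now lies:

| Part | Distance from panel centre, mm (nominal) | Off centre, mm | Angle off, rad |
|---|---|---|---|
| Hinge stile | 92 (94) | 2 | 0.001 |
| Plain stile | 96 (94) | 1 | 0.003 |
| Narrow rail | 104 (104) | 1 | 0.017 |
| Wide rail | 115 (114) | 1 | 0.010 |

- **Panel:** its outline in the top picture changed by only 0.3 %, so it has not moved.
- **Bystanders:** the try square, tape measure and sanding block look unmoved in both final pictures. I did not measure them.
- **Disagreements:** the first try at the final fit failed on colour thresholds, which I corrected. The part heights read about 1 to 4 mm above the stated 22 mm in the two-view fits. The two panel fits, start and end, differ by about 2 mm. I put both down to calibration and fitting error.

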